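# Set the backsaw in the mitre box, ready to cut

### The job

Pull the red-fronted drawer of the tool chest right open, take out the backsaw with the brass back and the pale wooden handle (not the red-handled one), and lower its blade, teeth down, into the pair of mitre-box slots that run straight across the box, right through both walls, until the teeth rest lightly on the stick. Finish still holding the saw there, upright and steady, ready for the first stroke; do not let go. Leave the red-handled saw standing in its rack and do not shift the three loose pieces of wood on the bench.

Things in the scene. Friction and masses are not known exactly. Their poses are not given: they have to be found in the camera images.
- drawer (a joint): how far the chest's drawer is pulled out, m: 0 shut (as it starts), 0.185 fully out at its stop. It slides level along the chest's -x (roughly towards the robot), resists with 2 N plus 6 N per m/s, and stays where it is left
- drawer_handle (a point): middle of the drawer's level steel bar handle, 100 mm long, 11 mm thick, 30 mm of free space between it and the drawer's front, 88 mm above the bench, 27 mm below the chest's top. Its x axis points into the chest (the drawer opens along -x), y along the bar; it moves with the drawer
- chest: low grey steel tool chest fixed to the bench, 220 deep (x) x 320 wide (y) x 115 mm high; one drawer takes up its red front, which faces -x. Origin: centre of its underside. The drawer's front panel reaches 109 mm, its other walls 74 mm above the bench. Fully out, the rear one of the two saws in it stands 75 mm clear of the chest, the front one 135 mm
- saw: the saw to use, 0.3 kg: brass back, pale round wooden handle. Blade 150 mm long, 2 mm thick, 48 mm deep; back 10 mm thick, 12 mm high, top 60 mm above the teeth. Origin: middle of the toothed edge; x from handle to toe (blade -75 to 75 mm, handle -75 to -185 mm, 25 mm thick), z from teeth to back. Balance at x = -14 mm. Starts in the drawer, teeth 14 mm above the bench, leaning under 2 degrees
- red_saw: the saw to leave: same shape, size and frame, but dark back and red handle. Both saws stand teeth down in 3 mm notches of two 40 mm high rails across the drawer, 50 mm either side of the blade's middle; blades parallel to the drawer's front, 60 mm apart, handles to the chest's +y. Which of them stands in front varies
- mitre_box: wooden mitre box fixed to the bench: trough 260 mm long (y), 84 mm wide (x); walls 12 mm thick, 60 mm apart, tops 65 mm above the bench. Slots 4 mm wide, mouths eased to 7 mm, go from the wall tops 50 mm down: one pair straight across at mid-length, two pairs at 45 degrees. Base board 130 x 300 x 4 mm. Origin: centre of its underside
- square_slot (a point): where the straight-across cut meets the top of the stick: midway between the two straight slots, 43 mm above the bench, 22 mm below the wall tops. x points through both slots, y along the trough, z up. The blade is in place with the saw's origin here and its x axis along this x axis, handle to either side
- stick: pale stick, 44 wide x 310 long x 28 mm high, lying along the trough, top 43 mm above the bench, jammed immovably against the box's +x wall by two dark wedges (tops at 37 mm); pencil line across it under the straight slots. In the box's frame it spans x -14 to 30 mm. Origin: that of the mitre box
- log_stub: loose upright piece of branch with bark, 52 mm across and 85 mm high; stays where it is. Origin: centre of its underside
- log_slice: loose flat slice of branch, 72 mm across and 14 mm high; stays where it is. Origin: centre of its underside
- offcut: loose pale offcut with one bevelled end, 80 x 40 x 35 mm; stays where it is. Origin: centre of its underside
Mind the look-alikes: they are no part of the job. What is meant by the log_stub is not pink, and is the larger of those in its own colour.

How it is judged:
By the outcome, as a careful person would: the job done as asked, in the order asked, and still so for the second after the job is handed in, while the arm keeps its last pose, push and grip.
It also fails if it takes over 48 s, if anything falls off the work surface, if the arm or the gripper's body presses on something with over 40 N, if the wrist force passes 120 N, or if a joint passes its speed limit or range.

### The arm

A 6-joint arm with a two-finger parallel gripper is mounted at the origin on the work surface. World frame = base frame: x ahead of the robot, y to its left, z up, the work surface at z = 0. Lengths are in m, angles in degrees, forces in N, time in s.
With the tool pointing down it reaches from about 0.4 to 0.825 m from the base axis. Payload 7 kg.
Tool frame: the origin (TCP) lies at the very end of the fingers, on their centre line; the grasp point (between the pads) lies 19 mm behind it (r.grip_depth is the distance from the TCP to the grasp point, in m); z points along the fingers, y is the line along which they close (so a half turn about z gives the same grasp; the last joint's range is limited). The gripper opens to 88 mm and grips with 3 to 60 N. Pads are 19 mm wide; open, the fingers measure 130 mm over their backs; the gripper's body (78 mm by 193 mm) begins 47 mm behind the grasp point.
Start: joints at [-47.206, 20.546, 0.682, 0, -70.136, -16.507], TCP at [0.299, -0.605, 0.227] pointing down, gripper open.
Joint ranges: [-176.03, 176.03], [-82.01, 121.73], [-58.28, 71.71], [-173.87, 95.51], [-174.79, -0.11], [-173.66, 173.66]. Speed limits (degrees/s): [136.94, 136.94, 172.46, 180, 180, 180].

### API

Orientations are given as [roll, pitch, yaw] about the fixed x, y, z axes, in that order (R = Rz(yaw) Ry(pitch) Rx(roll)).
In Python, from plant import r gives the robot as it stands.
- The arm moves only by the tool play_rows, never from a script. Its argument "rows" is a list that holds one entry, the list of rows, each a list of 5 numbers: the closure, from 0 (fully open) to 1 (shut), then the shift along the tool's x, y, z each as a share of 0.5 m, from -1 to 1, then the turn about the tool's z as a share of 1.5 rad, from -1 to 1. A call has exactly 8 rows; each row is the pose to reach, as a shift and turn from the pose commanded when the call began, along the tool's axes at that moment; what a row does not reach only later rows make up. A row lasts 1/12 s, in which the tool goes at most 41.7 mm and 7.16 degrees, less where a joint would pass 70% of its speed; a pose out of reach is approached as far as the arm can. A call with a number of a shift or a turn outside -1 to 1 is refused whole. A call with a gripper value outside its range is refused whole. The fingers move at their own pace and stop on an object; "squeeze" is the grip in N (left out, the last holds). Time passes only in rows, so rows that repeat a pose let the fingers close, or fill a call up. It gives the time, the measured TCP pose, the force, the opening and the grip force at its end, in the units of the state.
- r.get_state(): the state, without advancing time (a new reading comes with each control period).
- r.capture(name): name is "scene" or "top" or "wrist"; returns the picture (420x560x3 uint8, red, green, blue); there is no depth.
- r.camera_info(name): a dict with "fovy" (degrees; the focal length in pixels is half the picture's height over the tangent of half this angle, whatever the lens; pixels are square), "cx", "cy" (the principal point, pixels), "k1" (the pictures are not rectified: a ray, as slopes to the right and down, at radius r is drawn at 1 + k1 r^2 times it, then the intrinsics apply), "pose" (4x4, takes a point from camera to world coordinates). Camera axes: x right, y down, z forward; pixel columns grow to the right and rows downward; lengths in m; the calibration is good to about 2 mm. A picture is of the moment at which its call begins: read the wrist's pose just before it. camera_info takes no time and is no camera call; for the wrist camera it gives the pose at the moment of the call.
- r.close_job(): hands the job in; it is judged then, once.
The state is a dict: "time_s": time; "joints": joint angles; "qd": joint speeds; "joint_torque": joint torques, N m; "tcp_pos": TCP position; "eef_rot": TCP orientation; "contact_force": force on the tool from outside, world axes, zero at the start; "moment": the same for the moment, N m; "gripper_width": finger opening in m; "gripper_force": force on a finger pad.
Only numpy, scipy, OpenCV 4.12 (cv2) and the standard library are available. Lean on these libraries where they do the work, as an engineer would, in place of code of your own. Each camera call takes 0.05 s, during which the arm holds its last target. There are 200 camera calls.

## Working session

There is one attempt and no reset: what is moved stays moved. The work goes in short steps, Python scripts to look and compute and a tool call to move; the robot and the scene stay as the last step left them, time stands still between calls to the robot, and variables do not carry over. Pictures are saved under pics/ and viewed, at most 10 in all, crops included, and the job is handed in when it is done.

Besides the shell and the picture viewer there is one more tool, called in YAML: its name, and indented under it one key for each argument. play_rows: Moves the arm, as the interface text tells. Its arguments: {"type":"object","properties":{"rows":{"type":"array","items":{"type":"array","items":{"type":"array","items":{"type":"number"}}}},"squeeze":{"type":"number"}},"required":["rows"]}

```bash
mkdir -p pics; cat > h.py <<'E'
import numpy as np, cv2
from plant import r
def ray(ci,u,v):
    f=210/np.tan(np.radians(ci['fovy'])/2)
    d=np.array([(u-ci['cx'])/f,(v-ci['cy'])/f]); rd=np.hypot(*d); s=rd
    for _ in range(30): s=rd/(1+ci['k1']*s*s)
    d=d*(s/rd if rd>0 else 1)
    P=np.array(ci['pose']); return P[:3,3],P[:3,:3]@np.array([d[0],d[1],1])
def atz(ci,u,v,z):
    o,d=ray(ci,u,v); return o+d*(z-o[2])/d[2]
def proj(ci,p):
    P=np.array(ci['pose']); f=210/np.tan(np.radians(ci['fovy'])/2)
    c=P[:3,:3].T@(np.array(p)-P[:3,3]); d=c[:2]/c[2]; d=d*(1+ci['k1']*(d@d)); return d*f+[ci['cx'],ci['cy']]
def tri(obs):
    A=np.zeros((3,3));b=np.zeros(3)
    for ci,u,v in obs:
        o,d=ray(ci,u,v); d=d/np.linalg.norm(d); M=np.eye(3)-np.outer(d,d); A+=M; b+=M@o
    return np.linalg.solve(A,b)
def snap(n,f,crop=None,k=1):
    im=r.capture(n)
    cv2.imwrite('pics/'+f+'_raw.png',im[:,:,::-1]); return im
E
python3 - <<'E'
from h import *
for n in('scene','top'):
    ci=r.camera_info(n); print(n,ci['fovy'],ci['cx'],ci['cy'],ci['k1'],np.round(ci['pose'],3).tolist())
    im=snap(n,n)
    cv2.imwrite(f'pics/{n}_big.png',cv2.resize(im[:,:,::-1],(800,600),interpolation=cv2.INTER_CUBIC))
print(r.get_state())
E
```

```text
scene 57.21246841776606 276.6794798580557 210.3510207313993 -0.10561635963699877 [[0.132, 0.559, -0.819, 1.235], [0.991, -0.075, 0.109, -0.079], [-0.001, -0.826, -0.564, 0.496], [0.0, 0.0, 0.0, 1.0]]
top 42.76757318650471 275.3206397667988 211.97526616989603 -0.0657128340944379 [[0.009, -0.994, 0.113, 0.516], [-1.0, -0.01, -0.012, 0.019], [0.013, -0.113, -0.994, 1.219], [0.0, 0.0, 0.0, 1.0]]
{'time_s': 0.1, 'joints': array([-4.72066969e+01,  2.05879123e+01,  6.39677428e-01, -1.55126830e-02,
       -7.01374968e+01, -1.65062408e+01]), 'qd': array([-0.02366793, -0.08464634,  0.03672259,  0.1016656 ,  0.01351815,
       -0.01660749]), 'joint_torque': array([-1.08734392e-03, -5.84158301e+01,  2.93753278e+01,  7.01552019e+00,
        1.02058821e-02, -8.90263027e-05]), 'tcp_pos': array([ 0.29869944, -0.60482638,  0.2257218 ]), 'eef_rot': array([ 1.79913658e+02, -1.03772445e-02, -1.53718211e+02]), 'contact_force': array([-0.62126914,  0.09493488, -0.02562628]), 'moment': array([-0.02511893, -0.00367818,  0.01948417]), 'gripper_force': 0.0, 'gripper_width': 0.08770556949202962}
```

View pics/top_big.png

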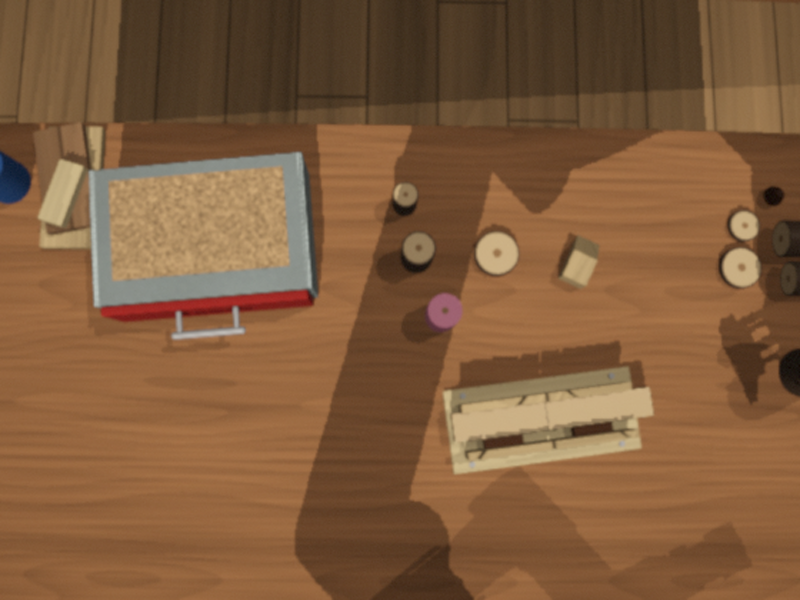

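View pics/scene_big.png

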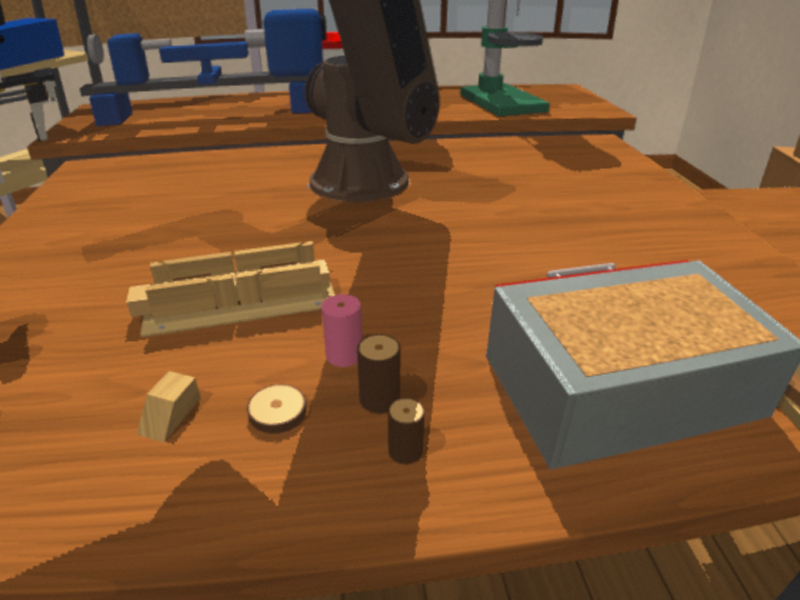

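The top view shows the chest at left, with handle ends at big-pixels (172,336) and (244,331). The mitre box base corners are (443,392), (628,367), (641,448) and (455,473). There are three upright stubs: pink (445,311), large bark (418,250) and small bark (405,197). The large bark one is the log_stub; I only need to keep clear of all of them.

```bash
python3 - <<'E'
from h import *
ci=r.camera_info('top')
def a(L,z): 
    for p in L: print(p,np.round(atz(ci,p[0]*.7,p[1]*.7,z),4))
print('handle');a([(172,336),(244,331),(208,333.5)],.088)
print('chesttop');a([(90,171),(302,154),(312,291),(96,306)],.115)
print('base');a([(443,392),(628,367),(641,448),(455,473)],.004)
print('loose');a([(418,247)],.085);a([(497,253)],.014);a([(445,310),(405,195)],.08)
im=cv2.imread('pics/top_raw.png')
c=im[250:338,300:470]; cv2.imwrite('pics/box.png',cv2.resize(c,None,fx=4.7,fy=4.7,interpolation=cv2.INTER_CUBIC))
c2=im[100:245,55:230]; cv2.imwrite('pics/chest.png',cv2.resize(c2,None,fx=4,fy=4,interpolation=cv2.INTER_CUBIC))
E
```

```text
handle
(172, 336) [0.5921 0.3331 0.088 ]
(244, 331) [0.6007 0.2262 0.088 ]
(208, 333.5) [0.5964 0.2796 0.088 ]
chesttop
(90, 171) [0.835 0.46  0.115]
(302, 154) [0.8632 0.1436 0.115 ]
(312, 291) [0.658  0.1241 0.115 ]
(96, 306) [0.6327 0.4392 0.115 ]
base
(443, 392) [ 0.5137 -0.0752  0.004 ]
(628, 367) [ 0.5553 -0.3716  0.004 ]
(641, 448) [ 0.4273 -0.3899  0.004 ]
(455, 473) [ 0.3876 -0.0944  0.004 ]
loose
(418, 247) [ 0.7303 -0.0309  0.085 ]
(497, 253) [ 0.7355 -0.1606  0.014 ]
(445, 310) [ 0.6359 -0.072   0.08  ]
(405, 195) [ 0.8115 -0.0109  0.08  ]
```

View pics/box.png

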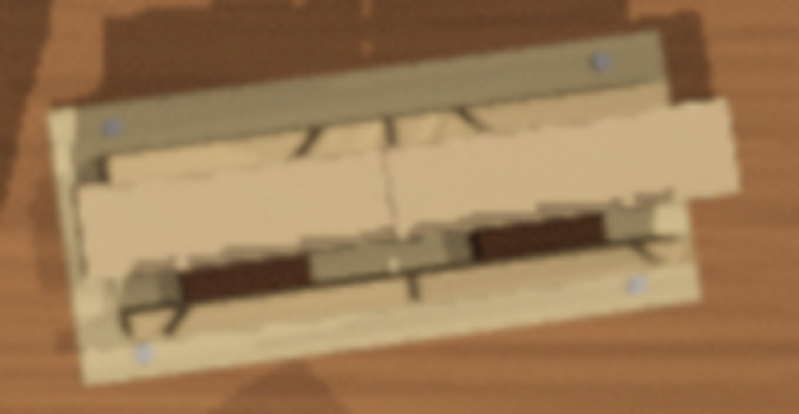

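The crop confirms the straight slots: top one near (390,130) and bottom one near (413,288), with the pencil line between them. The 45° pairs are on either side, so the box yaw is about 8°. Next I move over to the chest.

```bash
cat >> h.py <<'E'
from scipy.spatial.transform import Rotation as Ro
def st():
    s=r.get_state(); print('t',round(s['time_s'],2),'tcp',np.round(s['tcp_pos'],4),'rot',np.round(s['eef_rot'],2),'F',np.round(s['contact_force'],1),'w',round(s['gripper_width'],4),'gf',round(s['gripper_force'],1),'q',np.round(s['joints'],0)); return s
def go(p,yaw):
    s=st(); R=Ro.from_euler('xyz',s['eef_rot'],degrees=True).as_matrix()
    d=R.T@(np.array(p)-s['tcp_pos'])/.5; dy=(yaw-s['eef_rot'][2]+180)%360-180
    print('share',np.round(d,4),'turn',np.round(-np.radians(dy)/1.5,4),'norm_m',np.round(np.linalg.norm(d)*.5,3))
E
python3 - <<'E'
from h import *
go([.42,-.2,.25],-120); go([.55,.28,.25],-85)
E
```

```text
t 0.1 tcp [ 0.2987 -0.6048  0.2257] rot [ 1.7991e+02 -1.0000e-02 -1.5372e+02] F [-0.6  0.1 -0. ] w 0.0877 gf 0.0 q [-47.  21.   1.  -0. -70. -17.]
share [-0.576   0.6186 -0.0477] turn -0.3923 norm_m 0.423
t 0.1 tcp [ 0.2987 -0.6048  0.2257] rot [ 1.7991e+02 -1.0000e-02 -1.5372e+02] F [-0.6  0.1 -0. ] w 0.0877 gf 0.0 q [-47.  21.   1.  -0. -70. -17.]
share [-1.2342  1.3642 -0.0467] turn -0.7996 norm_m 0.92
```

play_rows:
  rows:
    - [[0,-0.05,0.06,-0.006,-0.04],[0,-0.11,0.12,-0.012,-0.08],[0,-0.165,0.18,-0.018,-0.12],[0,-0.22,0.24,-0.024,-0.16],[0,-0.275,0.3,-0.03,-0.2],[0,-0.33,0.36,-0.036,-0.24],[0,-0.385,0.42,-0.042,-0.28],[0,-0.44,0.48,-0.048,-0.32]]

```text
time_s: 0.77
tcp_pos: [0.3897, -0.2907, 0.2505]
eef_rot: [180.0, 0.0, -126.1]
contact_force: [1.9, 0.8, 1.0]
gripper_width: 0.0873
gripper_force: 0.0
```

```bash
python3 -c "
from h import *
go([.55,.28,.25],-85)"
```

```text
t 0.77 tcp [ 0.3897 -0.2907  0.2505] rot [ 179.99    0.   -126.06] F [1.9 0.8 1. ] w 0.0873 gf 0.0 q [-13.   2. -20.  -0. -68. -23.]
share [-1.1114  0.4127  0.0012] turn -0.4777 norm_m 0.593
```

play_rows:
  rows:
    - [[0,-0.07,0.026,0,-0.04],[0,-0.14,0.052,0,-0.08],[0,-0.21,0.078,0,-0.12],[0,-0.28,0.104,0,-0.16],[0,-0.35,0.13,0,-0.2],[0,-0.42,0.156,0,-0.24],[0,-0.49,0.182,0,-0.28],[0,-0.56,0.208,0,-0.32]]

```text
time_s: 1.43
tcp_pos: [0.4712, -0.0033, 0.2506]
eef_rot: [-180.0, 0.0, -98.5]
contact_force: [1.4, -1.0, 0.4]
gripper_width: 0.0877
gripper_force: 0.0
```

```bash
python3 -c "
from h import *
go([.55,.28,.25],-85)"
```

```text
t 1.43 tcp [ 0.4712 -0.0033  0.2506] rot [-1.7999e+02  1.0000e-02 -9.8520e+01] F [ 1.4 -1.   0.4] w 0.0877 gf 0.0 q [ 24.  -0. -22.  -0. -68. -32.]
share [-0.5838 -0.0719  0.0014] turn -0.1573 norm_m 0.294
```

play_rows:
  rows:
    - [[0,-0.073,-0.009,0,-0.02],[0,-0.146,-0.018,0,-0.04],[0,-0.219,-0.027,0,-0.06],[0,-0.292,-0.036,0,-0.08],[0,-0.365,-0.045,0,-0.1],[0,-0.438,-0.054,0,-0.12],[0,-0.511,-0.063,0,-0.14],[0,-0.584,-0.072,0,-0.157]]

```text
time_s: 2.1
tcp_pos: [0.5511, 0.2797, 0.2502]
eef_rot: [180.0, -0.0, -85.1]
contact_force: [0.1, -0.7, -0.8]
gripper_width: 0.0878
gripper_force: 0.0
```

```bash
python3 - <<'E'
from h import *
st()
ci=r.camera_info('wrist'); im=snap('wrist','w1'); print(ci['fovy'],np.round(ci['pose'],3).tolist())
for p in [(.5921,.3331,.088),(.6007,.2262,.088)]: print(proj(ci,p)/.7)
cv2.imwrite('pics/w1.png',cv2.resize(im[:,:,::-1],(800,600)))
E
```

```text
t 2.1 tcp [0.5511 0.2797 0.2502] rot [ 1.7997e+02 -1.0000e-02 -8.5120e+01] F [ 0.1 -0.7 -0.8] w 0.0878 gf 0.0 q [ 45.  14.  -5.  -0. -71. -40.]
63.72929913549143 [[-0.996, -0.081, -0.027, 0.558], [-0.085, 0.947, 0.309, 0.195], [0.001, 0.31, -0.951, 0.407], [0.0, 0.0, 0.0, 1.0]]
[333.33789155 335.04994786]
[327.57765839 182.24705384]
```

View pics/w1.png

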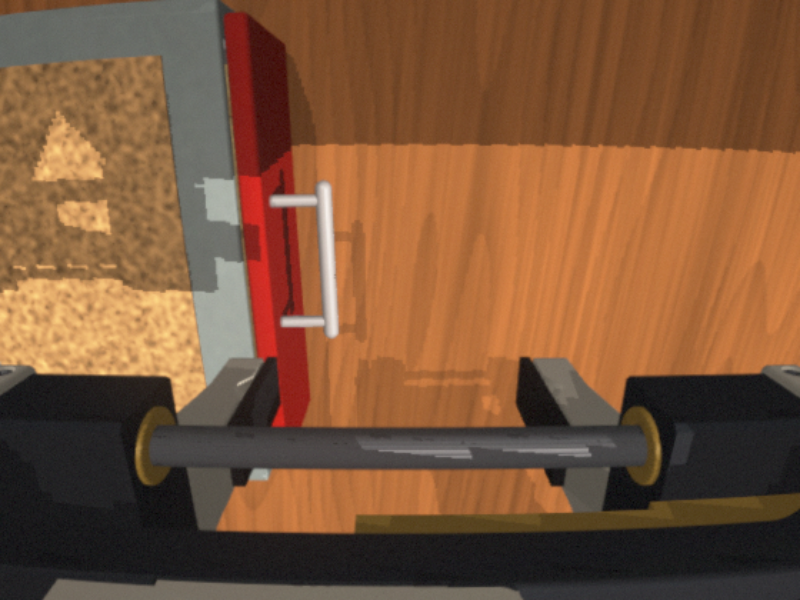

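The wrist view shows the bar from (324,183) to (331.5,335), within 2–3 mm of the top-view estimate.

```bash
python3 - <<'E'
from h import *
ci=r.camera_info('wrist')
a=atz(ci,324*.7,183*.7,.088);b=atz(ci,331.5*.7,335*.7,.088);m=(a+b)/2
print(a,b,m,np.degrees(np.arctan2(-(b-a)[0],(b-a)[1])))
# chest edge front top z .115
for p in [(219,0),(252,330)]: print(atz(ci,p[0]*.7,p[1]*.7,.115))
go([m[0]-.001,m[1],.130],-85);go([m[0]-.001,m[1],.070],-85)
E
```

```text
[0.60502974 0.23220635 0.088     ] [0.59506947 0.33812582 0.088     ] [0.6000496  0.28516608 0.088     ] 5.372086632208594
[0.66419442 0.13444204 0.115     ]
[0.64432563 0.32771446 0.115     ]
t 2.15 tcp [0.553  0.2849 0.2491] rot [-179.99    0.    -84.9 ] F [5.6 5.3 2.3] w 0.0879 gf 0.0 q [ 45.  15.  -4.   0. -71. -40.]
share [ 0.0078 -0.0918  0.2382] turn 0.0012 norm_m 0.128
t 2.15 tcp [0.553  0.2849 0.2491] rot [-179.99    0.    -84.9 ] F [5.6 5.3 2.3] w 0.0879 gf 0.0 q [ 45.  15.  -4.   0. -71. -40.]
share [ 0.0078 -0.0918  0.3582] turn 0.0012 norm_m 0.185
```

play_rows:
  rows:
    - [[0.75,0.004,-0.05,0.04,0],[0.75,0.008,-0.094,0.08,0],[0.75,0.008,-0.094,0.12,0],[0.75,0.008,-0.094,0.16,0],[0.75,0.008,-0.094,0.18,0],[0.75,0.008,-0.094,0.2,0],[0.75,0.008,-0.094,0.2,0],[0.75,0.008,-0.094,0.2,0]]

```text
time_s: 2.82
tcp_pos: [0.5984, 0.2779, 0.1509]
eef_rot: [-180.0, -0.0, -85.2]
contact_force: [0.7, -0.2, 0.4]
gripper_width: 0.0394
gripper_force: 0.0
```

```bash
python3 - <<'E'
from h import *
st();ci=r.camera_info('wrist'); im=snap('wrist','w2')
print([np.round(proj(ci,p)/.7) for p in [(.6025,.2275,.088),(.5935,.333,.088)]])
cv2.imwrite('pics/w2.png',cv2.resize(im[:,:,::-1],(800,600)))
go([.597,.28,.07],-85)
E
```

```text
t 2.82 tcp [0.5984 0.2779 0.1509] rot [-1.7999e+02 -1.0000e-02 -8.5200e+01] F [ 0.7 -0.2  0.4] w 0.0394 gf 0.0 q [ 42.  22.  -7.   0. -61. -37.]
[array([397., 216.]), array([397., 418.])]
t 2.87 tcp [0.5987 0.2782 0.1517] rot [-1.7992e+02  3.0000e-02 -8.5190e+01] F [-0.7 -0.1  0.6] w 0.0357 gf 0.0 q [ 42.  22.  -7.   0. -61. -37.]
share [-0.0038  0.0034  0.1635] turn -0.0023 norm_m 0.082
```

View pics/w2.png

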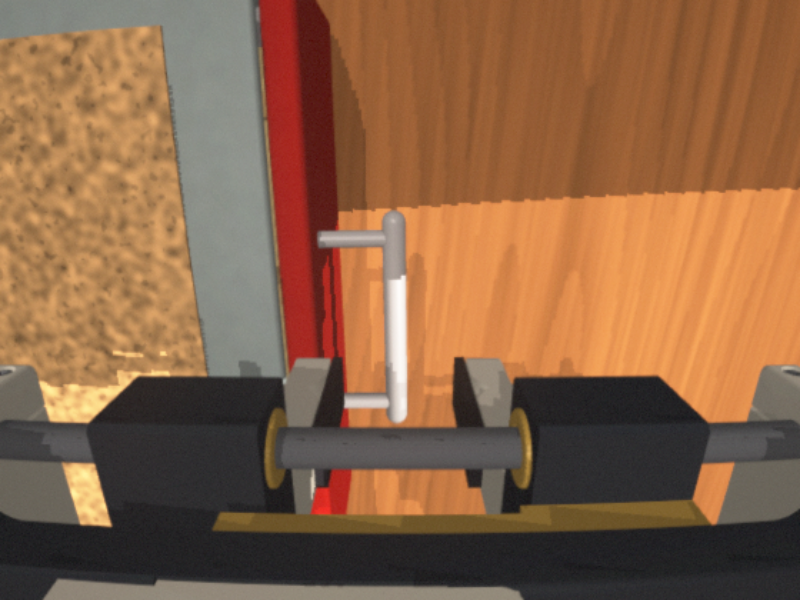

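The bar runs from (394,213) to (397,420), centred between the fingers, so I descend, grip and pull.

play_rows:
  rows:
    - [[0.75,0,0,0.0,0],[0.75,0,0,0.0,0],[0.75,0,0,0.04,0],[0.75,0,0,0.08,0],[0.75,0,0,0.12,0],[0.75,0,0,0.158,0],[0.75,0,0,0.158,0],[1,0,0,0.158,0]]
  squeeze: 25

```text
time_s: 3.53
tcp_pos: [0.5982, 0.2777, 0.0715]
eef_rot: [180.0, -0.1, -85.2]
contact_force: [-0.5, 0.0, 0.4]
gripper_width: 0.0192
gripper_force: 0.0
```

play_rows:
  rows:
    - [[1,0,0,0,0],[1,0,0,0,0],[1,0,0.01,0,0],[1,0,0.02,0,0],[1,0,0.03,0,0],[1,0,0.04,0,0],[1,0,0.05,0,0],[1,0,0.06,0,0]]

```text
time_s: 4.2
tcp_pos: [0.5689, 0.2756, 0.0733]
eef_rot: [-179.9, 0.0, -85.2]
contact_force: [3.3, -1.5, 6.0]
gripper_width: 0.0102
gripper_force: 25.0
```

```bash
python3 -c "
from h import *
st()"
```

```text
t 4.2 tcp [0.5689 0.2756 0.0733] rot [-1.7985e+02  5.0000e-02 -8.5180e+01] F [ 3.3 -1.5  6. ] w 0.0102 gf 25.0 q [ 44.  24. -16.   0. -50. -39.]
```

play_rows:
  rows:
    - [[1,0,0.025,0,0],[1,0,0.06,0,0],[1,0,0.1,0,0],[1,0,0.14,0,0],[1,0,0.18,0,0],[1,0,0.22,0,0],[1,0,0.26,0,0],[1,0,0.285,0,0]]

```text
time_s: 4.87
tcp_pos: [0.4251, 0.2619, 0.0732]
eef_rot: [-180.0, -0.1, -85.2]
contact_force: [4.0, -9.1, 13.1]
gripper_width: 0.0099
gripper_force: 25.0
```

play_rows:
  rows:
    - [[1,0,0.008,0,0],[1,0,0.014,0,0],[1,0,0.02,0,0],[1,0,0.026,0,0],[1,0,0.03,0,0],[1,0,0.03,0,0],[1,0,0.03,0,0],[1,0,0.03,0,0]]

```text
time_s: 5.53
tcp_pos: [0.4155, 0.2612, 0.0733]
eef_rot: [-179.6, -0.1, -85.1]
contact_force: [30.8, -16.3, -2.4]
gripper_width: 0.0102
gripper_force: 24.9
```

```bash
python3 -c "
from h import *
st()"
```

```text
t 5.53 tcp [0.4155 0.2612 0.0733] rot [-1.7964e+02 -7.0000e-02 -8.5110e+01] F [ 30.8 -16.3  -2.4] w 0.0102 gf 24.9 q [ 55.  12. -34.   0. -43. -51.]
```

play_rows:
  rows:
    - [[0.75,0,-0.008,0,0],[0.75,0,-0.008,0,0],[0.75,0,-0.008,0,0],[0.75,0,-0.008,-0.05,0],[0.75,0,-0.008,-0.12,0],[0.75,0,-0.008,-0.2,0],[0.5,0,-0.008,-0.28,0],[0.5,0,-0.008,-0.36,0]]

```text
time_s: 6.2
tcp_pos: [0.4142, 0.2623, 0.2534]
eef_rot: [180.0, 0.0, -85.2]
contact_force: [0.1, 1.5, -0.8]
gripper_width: 0.0301
gripper_force: 0.0
```

```bash
python3 - <<'E'
from h import *
s=st();ci=r.camera_info('top'); im=snap('top','top2')
cv2.imwrite('pics/t2.png',cv2.resize(im[90:300,40:320,::-1],(800,600),interpolation=cv2.INTER_CUBIC))
E
```

```text
t 6.2 tcp [0.4142 0.2623 0.2534] rot [ 1.7995e+02  1.0000e-02 -8.5180e+01] F [ 0.1  1.5 -0.8] w 0.0301 gf 0.0 q [ 55.   2. -19.  -0. -69. -50.]
```

View pics/t2.png

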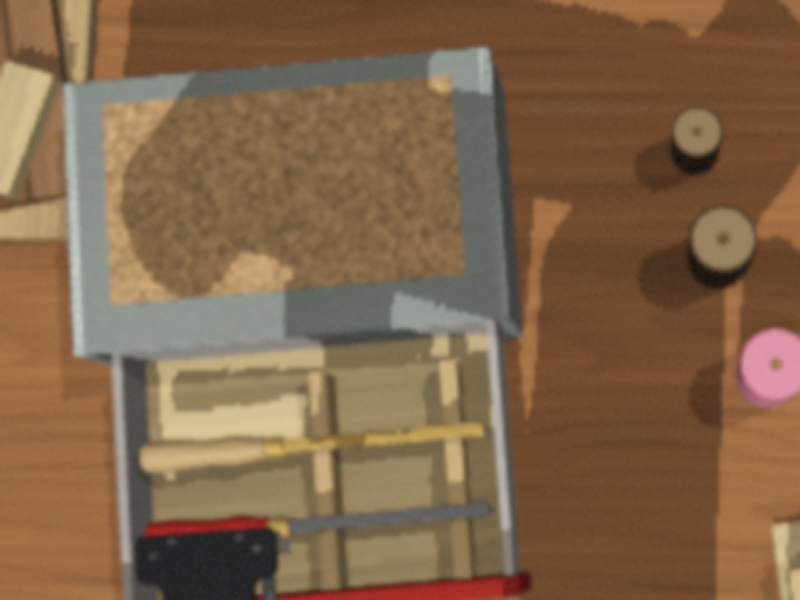

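Two candidates are in the drawer. The rear one has a brass back from (265,449) to (483,430) and a pale handle at (140–265, 455), so it is the wanted saw. The front one has a dark back and a red handle at (210,527), so it is the one to leave. This enlarged crop confirms it.

```bash
python3 - <<'E'
from h import *
ci=r.camera_info('top')
f=lambda x,y,z:atz(ci,x*.35+40,y*.35+90,z)
a=f(265,449,.074);b=f(483,430,.074);print(a,b,(a+b)/2,np.linalg.norm(a-b)*1000,np.degrees(np.arctan2(*(b-a)[1::-1])))
d=(b-a)/np.linalg.norm(b-a)
print('red',f(288,526,.074),f(490,509,.074))
print('chest front',f(78,354,.115),f(519,331,.115),'drawer panel',f(527,585,.109))
go([.42,.18,.25],-85)
E
```

```text
[0.56774127 0.30937879 0.074     ] [0.58379884 0.14637234 0.074     ] [0.57577006 0.22787557 0.074     ] 163.79545395621503 -84.37401095050272
red [0.51069373 0.29011018 0.074     ] [0.52506172 0.13988458 0.074     ]
chest front [0.63333208 0.43903685 0.115     ] [0.65355184 0.11730416 0.115     ] drawer panel [0.47074885 0.10852405 0.109     ]
t 6.25 tcp [0.4175 0.2646 0.262 ] rot [-179.48    0.37  -85.1 ] F [3.4 3.7 9.3] w 0.0337 gf 0.0 q [ 55.   2. -19.   0. -69. -50.]
share [0.1691 0.0096 0.0228] turn -0.0012 norm_m 0.085
```

play_rows:
  rows:
    - [[0.5,0.016,-0.06,0,0],[0.5,0.032,-0.12,0,0],[0.5,0.048,-0.18,0.02,0],[0.5,0.064,-0.24,0.05,0],[0.5,0.08,-0.3,0.09,0],[0.5,0.083,-0.311,0.127,0],[0.5,0.083,-0.311,0.127,0],[0.5,0.083,-0.311,0.127,0]]

```text
time_s: 6.92
tcp_pos: [0.5727, 0.2338, 0.1866]
eef_rot: [179.8, -0.1, -85.2]
contact_force: [-0.5, -0.5, 0.6]
gripper_width: 0.0436
gripper_force: 0.0
```

```bash
python3 - <<'E'
from h import *
s=st();ci=r.camera_info('wrist');im=snap('wrist','w3')
import json; json.dump(dict(ci,pose=np.array(ci['pose']).tolist()),open('w3.json','w'))
cv2.imwrite('pics/w3.png',cv2.resize(im[:,:,::-1],(800,600),interpolation=cv2.INTER_CUBIC))
st()
E
```

```text
t 6.92 tcp [0.5727 0.2338 0.1866] rot [ 1.7981e+02 -1.0000e-01 -8.5240e+01] F [-0.5 -0.5  0.6] w 0.0436 gf 0.0 q [ 40.  17. -10.  -0. -63. -35.]
t 6.97 tcp [0.5732 0.2344 0.1883] rot [ 1.7996e+02 -3.0000e-02 -8.5190e+01] F [0.  0.2 0.6] w 0.0438 gf 0.0 q [ 40.  17. -10.  -0. -63. -35.]
```

View pics/w3.png

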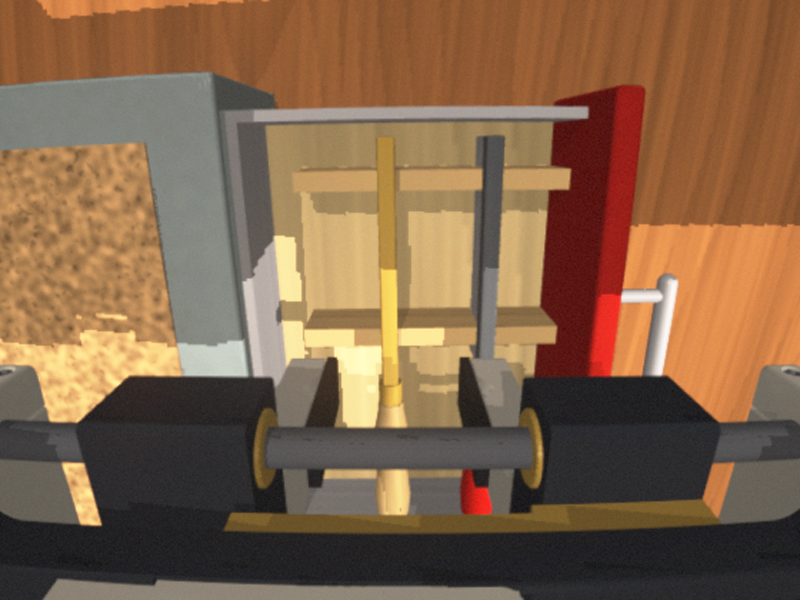

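The wrist view shows the brass back from the toe at (385.5,138) to the ferrule at about (391,380).

```bash
python3 - <<'E'
from h import *
import json; ci=json.load(open('w3.json')); ci['pose']=np.array(ci['pose'])
f=lambda x,y:atz(ci,x*.7,y*.7,.074)
a=f(391,380);b=f(385.5,138);m=f(388.5,270);print(a,b,m,np.linalg.norm(a-b),np.degrees(np.arctan2(*(b-a)[1::-1])))
d=(b-a)/np.linalg.norm(b-a);g=b-.089*d;print('center',b-.075*d,'grasp',g)
go([g[0],g[1],.12],-85);go([g[0],g[1],.057],-85)
# joint top check
t=r.camera_info('top'); print(proj(t,b),483*.35+40,430*.35+90)
E
```

```text
[0.57103634 0.29283896 0.074     ] [0.58532723 0.14932634 0.074     ] [0.57805042 0.22215858 0.074     ] 0.1442224102489902 -84.31326925723943
center [0.57789554 0.22395723 0.074     ] grasp [0.57650829 0.23788833 0.074     ]
t 6.97 tcp [0.5732 0.2344 0.1883] rot [ 1.7996e+02 -3.0000e-02 -8.5190e+01] F [0.  0.2 0.6] w 0.0438 gf 0.0 q [ 40.  17. -10.  -0. -63. -35.]
share [-0.0064 -0.0074  0.1365] turn -0.0022 norm_m 0.068
t 6.97 tcp [0.5732 0.2344 0.1883] rot [ 1.7996e+02 -3.0000e-02 -8.5190e+01] F [0.  0.2 0.6] w 0.0438 gf 0.0 q [ 40.  17. -10.  -0. -63. -35.]
share [-0.0065 -0.0075  0.2625] turn -0.0022 norm_m 0.131
[207.68406002 239.770298  ] 209.04999999999998 240.5
```

play_rows:
  rows:
    - [[0.5,-0.006,-0.007,0.04,-0.01],[0.5,-0.006,-0.007,0.09,-0.01],[0.5,-0.006,-0.007,0.14,-0.01],[0.5,-0.006,-0.007,0.19,-0.01],[0.5,-0.006,-0.007,0.23,-0.01],[0.5,-0.006,-0.007,0.26,-0.01],[0.5,-0.006,-0.007,0.262,-0.01],[0.5,-0.006,-0.007,0.262,-0.01]]

```text
time_s: 7.63
tcp_pos: [0.5768, 0.2383, 0.0583]
eef_rot: [-180.0, 0.0, -84.3]
contact_force: [-0.3, -0.7, 0.8]
gripper_width: 0.0437
gripper_force: 0.0
```

play_rows:
  rows:
    - [[1,0,0,0,0],[1,0,0,0,0],[1,0,0,0,0],[1,0,0,0,0],[1,0,0,0,0],[1,0,0,0,0],[1,0,0,0,0],[1,0,0,0,0]]
  squeeze: 40

```text
time_s: 8.3
tcp_pos: [0.5779, 0.2377, 0.0576]
eef_rot: [-179.9, 0.0, -84.3]
contact_force: [2.7, -0.2, 2.5]
gripper_width: 0.0099
gripper_force: 40.0
```

```bash
python3 -c "
from h import *
st()"
```

```text
t 8.3 tcp [0.5779 0.2377 0.0576] rot [-1.7992e+02  2.0000e-02 -8.4350e+01] F [ 2.7 -0.2  2.5] w 0.0099 gf 40.0 q [ 40.  25. -18.   0. -48. -35.]
```

play_rows:
  rows:
    - [[1,0,0,-0.01,0],[1,0,0,-0.03,0],[1,0,0,-0.06,0],[1,0,0,-0.1,0],[1,0,0,-0.15,0],[1,0,0,-0.2,0],[1,0,0,-0.25,0],[1,0,0,-0.28,0]]

```text
time_s: 8.97
tcp_pos: [0.577, 0.2375, 0.1991]
eef_rot: [-180.0, 0.0, -84.4]
contact_force: [-0.1, 0.6, -2.2]
gripper_width: 0.0095
gripper_force: 40.0
```

```bash
python3 - <<'E'
from h import *
s=st()
# target: box centre, handle away (+x): saw x axis at 188deg; tcp = slot - .014*sawx
ci=r.camera_info('top')
g=lambda x,y,z:atz(ci,x/4.7+300,y/4.7+250,z)
for p in [(390,130,.065),(413,288,.065),(385,150,.043),(401,232,.043)]: print(p,np.round(g(*p),4))
go([.47,-.1,.20],-172)
im=snap('scene','s3'); c=im[130:340,300:560]
cv2.imwrite('pics/s3.png',cv2.resize(im[:,:,::-1],(800,600),interpolation=cv2.INTER_CUBIC))
E
```

```text
t 8.97 tcp [0.577  0.2375 0.1991] rot [-1.7998e+02  3.0000e-02 -8.4360e+01] F [-0.1  0.6 -2.2] w 0.0095 gf 40.0 q [ 40.  17.  -8.  -0. -65. -35.]
(390, 130, 0.065) [ 0.5079 -0.2275  0.065 ]
(413, 288, 0.065) [ 0.4365 -0.2374  0.065 ]
(385, 150, 0.043) [ 0.4985 -0.2298  0.043 ]
(401, 232, 0.043) [ 0.4607 -0.2369  0.043 ]
t 8.97 tcp [0.577  0.2375 0.1991] rot [-1.7998e+02  3.0000e-02 -8.4360e+01] F [-0.1  0.6 -2.2] w 0.0095 gf 40.0 q [ 40.  17.  -8.  -0. -65. -35.]
share [ 0.6507  0.2793 -0.0022] turn 1.0198 norm_m 0.354
```

View pics/s3.png

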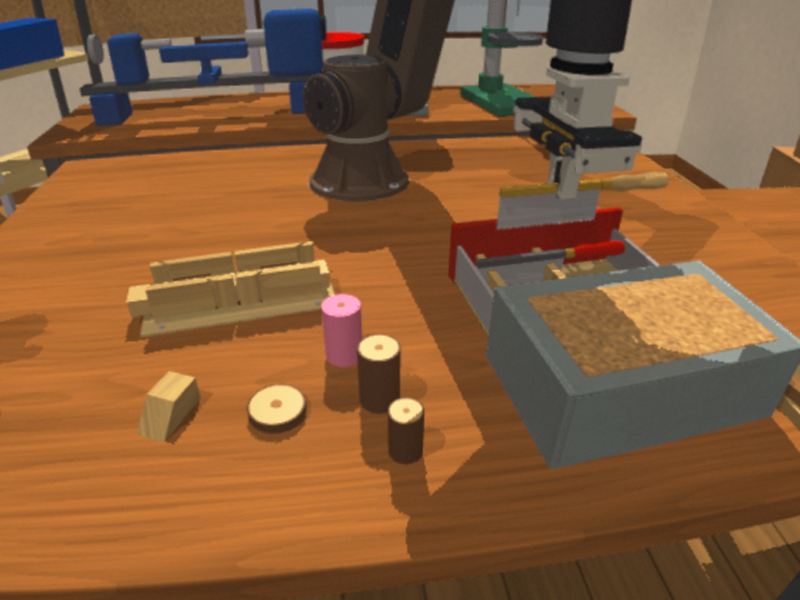

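The brass saw is held level and the red saw is still standing in the drawer. Now I carry it over to the box.

play_rows:
  rows:
    - [[1,0.03,0.009,0,0.03],[1,0.08,0.024,0,0.09],[1,0.14,0.042,0,0.15],[1,0.2,0.06,0,0.22],[1,0.26,0.078,0,0.29],[1,0.32,0.096,0,0.36],[1,0.38,0.114,0,0.43],[1,0.44,0.132,0,0.5]]

```text
time_s: 9.68
tcp_pos: [0.5313, 0.0106, 0.1958]
eef_rot: [179.9, -0.1, -127.6]
contact_force: [1.2, -1.1, -2.8]
gripper_width: 0.0097
gripper_force: 40.0
```

```bash
python3 -c "
from h import *
go([.4861,-.2306,.18],-172.1)"
```

```text
t 9.68 tcp [0.5313 0.0106 0.1958] rot [ 1.7988e+02 -1.0000e-01 -1.2763e+02] F [ 1.2 -1.1 -2.8] w 0.0097 gf 40.0 q [ 22.   8. -20.  -0. -62. -60.]
share [ 0.4372 -0.2231  0.0319] turn 0.5174 norm_m 0.246
```

play_rows:
  rows:
    - [[1,0.06,-0.031,0,0.07],[1,0.125,-0.063,0,0.14],[1,0.19,-0.096,0,0.21],[1,0.25,-0.127,0,0.28],[1,0.31,-0.158,0.01,0.35],[1,0.36,-0.184,0.02,0.42],[1,0.41,-0.209,0.03,0.48],[1,0.437,-0.223,0.032,0.517]]

```text
time_s: 10.35
tcp_pos: [0.4868, -0.2311, 0.1789]
eef_rot: [179.9, -0.2, -172.2]
contact_force: [0.0, 0.4, -2.6]
gripper_width: 0.0097
gripper_force: 40.0
```

play_rows:
  rows:
    - [[1,0,0,0.02,0],[1,0,0,0.04,0],[1,0,0,0.06,0],[1,0,0,0.07,0],[1,0,0,0.07,0],[1,0,0,0.07,0],[1,0,0,0.07,0],[1,0,0,0.07,0]]

```text
time_s: 11.02
tcp_pos: [0.4898, -0.229, 0.1466]
eef_rot: [-180.0, 0.1, -171.7]
contact_force: [0.0, 0.7, -2.9]
gripper_width: 0.0098
gripper_force: 40.0
```

```bash
python3 - <<'E'
from h import *
import json
go([.4861,-.2306,.13],-172.1)
ci=r.camera_info('wrist');im=snap('wrist','w4'); json.dump(dict(ci,pose=np.array(ci['pose']).tolist()),open('w4.json','w'))
for p in [(.4365,-.2374,.065),(.5079,-.2275,.065)]: print(proj(ci,p))
st()
cv2.imwrite('pics/w4.png',cv2.resize(im[:,:,::-1],(800,600),interpolation=cv2.INTER_CUBIC))
E
```

```text
t 11.02 tcp [ 0.4898 -0.229   0.1466] rot [-1.7998e+02  6.0000e-02 -1.7171e+02] F [ 0.   0.7 -2.9] w 0.0098 gf 40.0 q [ -4.  12. -23.   0. -55. -77.]
share [ 0.0079 -0.0021  0.0332] turn 0.0045 norm_m 0.017
[277.51977896 143.17919008]
[276.94296491 237.9310276 ]
t 11.07 tcp [ 0.4897 -0.2291  0.1466] rot [-1.7998e+02  6.0000e-02 -1.7172e+02] F [ 0.1 -0.  -2.5] w 0.0093 gf 40.0 q [ -4.  12. -23.   0. -55. -77.]
```

View pics/w4.png

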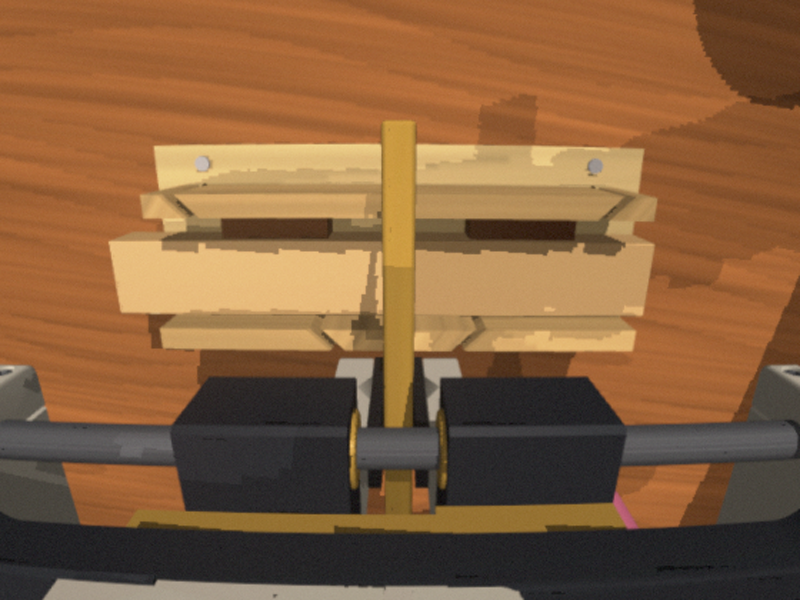

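The saw back runs down column 399–400. Box symmetry features: screws at (203,163) and (595.5,166), far base corners at (155,146) and (643,149), and near-wall 45° slots at (322,318) and (482,318). I'll compute the offset between them.

```bash
python3 - <<'E'
from h import *
import json; ci=json.load(open('w4.json')); ci['pose']=np.array(ci['pose'])
f=lambda x,y,z:atz(ci,x*.7,y*.7,z)
s=Ro.from_euler('xyz',[-180,.06,-171.71],degrees=True).as_matrix(); T=np.array([.4898,-.229,.1466])
def rep(n,a,b,z):
    A=s.T@(f(*a,z)-T);B=s.T@(f(*b,z)-T); print(n,'mid(tool x,y mm)',np.round(500*(A+B)[:2],1),'len',round(1000*np.linalg.norm(A-B),1),'slope',round(np.degrees(np.arctan2((B-A)[0],(B-A)[1])),2))
rep('screw',(203,163),(595.5,166),.005)
rep('base',(155,146),(643,149),.004)
rep('farwall',(142,218),(655,220),.065)
rep('farwall back top',(204,186),(592,187),.065)
rep('near45 top',(322,318),(482,318),.065)
rep('near45 bot',(337,348),(466,348),.065)
rep('nearwall',(162,318),(634,318),.065)
rep('nearwall bot',(163,349),(634,351),.065)
rep('saw',(399,125),(400,350),.163)
rep('saw toe edges',(382,125),(416,125),.163)
im=cv2.imread('pics/w4_raw.png')[:,:,::-1].astype(float)
for v in (95,120,150,180,200,215,235):
    x=im[v]; m=(x[:,0]-x[:,2]>70)
    print(v,[int(c) for c in x[268,:]], [int(c) for c in x[280,:]])
E
```

```text
screw mid(tool x,y mm) [71.3  1.1] len 238.8 slope -0.42
base mid(tool x,y mm) [82.  1.] len 297.3 slope -0.34
farwall mid(tool x,y mm) [47.8  0.5] len 259.7 slope -0.23
farwall back top mid(tool x,y mm) [63.5  0.2] len 190.9 slope -0.15
near45 top mid(tool x,y mm) [-5.5  2.3] len 84.7 slope -0.01
near45 bot mid(tool x,y mm) [-22.8   2. ] len 69.7 slope -0.02
nearwall mid(tool x,y mm) [-5.7  0.2] len 254.2 slope -0.01
nearwall bot mid(tool x,y mm) [-24.6   0.6] len 259.7 slope -0.28
saw mid(tool x,y mm) [54.8  0.5] len 68.0 slope -89.69
saw toe edges mid(tool x,y mm) [88.8  0.3] len 9.4 slope 0.01
95 [175, 133, 60] [202, 154, 67]
120 [170, 129, 56] [201, 155, 63]
150 [170, 132, 58] [205, 156, 67]
180 [170, 130, 60] [203, 154, 63]
200 [143, 110, 60] [176, 134, 58]
215 [135, 103, 53] [177, 133, 61]
235 [118, 89, 44] [174, 132, 57]
```

play_rows:
  rows:
    - [[1,0.008,0,0.01,0.006],[1,0.008,0,0.02,0.006],[1,0.008,0,0.035,0.006],[1,0.008,0,0.05,0.006],[1,0.008,0,0.06,0.006],[1,0.008,0,0.068,0.006],[1,0.008,0,0.068,0.006],[1,0.008,0,0.068,0.006]]

```text
time_s: 11.73
tcp_pos: [0.4852, -0.2299, 0.1117]
eef_rot: [180.0, -0.0, -172.3]
contact_force: [-0.3, -0.5, -2.4]
gripper_width: 0.0094
gripper_force: 40.0
```

play_rows:
  rows:
    - [[1,0,0,0.003,0],[1,0,0,0.006,0],[1,0,0,0.009,0],[1,0,0,0.012,0],[1,0,0,0.015,0],[1,0,0,0.018,0],[1,0,0,0.018,0],[1,0,0,0.018,0]]

```text
time_s: 12.4
tcp_pos: [0.4852, -0.2298, 0.1029]
eef_rot: [180.0, -0.0, -172.3]
contact_force: [-1.4, -0.1, -2.9]
gripper_width: 0.0094
gripper_force: 40.0
```

```bash
python3 -c "
from h import *
print(np.round(st()['moment'],2))"
```

```text
t 12.4 tcp [ 0.4852 -0.2298  0.1029] rot [ 1.8000e+02 -2.0000e-02 -1.7227e+02] F [-1.4 -0.1 -2.9] w 0.0094 gf 40.0 q [ -4.  14. -26.  -0. -50. -78.]
[0.1  0.   0.04]
```

Forces are free-air only, with the teeth about 6 mm below the wall tops, so the blade is in the slots.

play_rows:
  rows:
    - [[1,0,0,0.004,0],[1,0,0,0.008,0],[1,0,0,0.012,0],[1,0,0,0.016,0],[1,0,0,0.02,0],[1,0,0,0.024,0],[1,0,0,0.026,0],[1,0,0,0.026,0]]

```text
time_s: 13.07
tcp_pos: [0.4851, -0.2298, 0.0897]
eef_rot: [180.0, -0.0, -172.3]
contact_force: [0.3, 0.7, -3.4]
gripper_width: 0.0094
gripper_force: 40.0
```

play_rows:
  rows:
    - [[1,0,0,0.001,0],[1,0,0,0.002,0],[1,0,0,0.002,0],[1,0,0,0.003,0],[1,0,0,0.003,0],[1,0,0,0.004,0],[1,0,0,0.004,0],[1,0,0,0.004,0]]

```text
time_s: 13.73
tcp_pos: [0.4854, -0.2299, 0.0881]
eef_rot: [-180.0, 0.0, -172.3]
contact_force: [-0.2, 1.3, -3.6]
gripper_width: 0.0099
gripper_force: 40.0
```

play_rows:
  rows:
    - [[1,0,0,0.001,0],[1,0,0,0.001,0],[1,0,0,0.002,0],[1,0,0,0.002,0],[1,0,0,0.002,0],[1,0,0,0.002,0],[1,0,0,0.002,0],[1,0,0,0.002,0]]

```text
time_s: 14.4
tcp_pos: [0.4853, -0.2299, 0.087]
eef_rot: [180.0, -0.0, -172.3]
contact_force: [-0.1, 1.2, -2.9]
gripper_width: 0.0097
gripper_force: 40.0
```

```bash
python3 -c "
from h import *
print(np.round(st()['moment'],2))"
```

```text
t 14.4 tcp [ 0.4853 -0.2299  0.087 ] rot [ 180.     -0.   -172.28] F [-0.1  1.2 -2.9] w 0.0097 gf 40.0 q [ -4.  15. -27.  -0. -47. -78.]
[ 0.24 -0.06  0.01]
```

play_rows:
  rows:
    - [[1,0,0.001,0.0,0],[1,0,0.001,0.001,0],[1,0,0.001,0.001,0],[1,0,0.001,0.001,0],[1,0,0.001,0.001,0],[1,0,0.001,0.001,0],[1,0,0.001,0.001,0],[1,0,0.001,0.001,0]]

```text
time_s: 15.07
tcp_pos: [0.4853, -0.2294, 0.0866]
eef_rot: [-180.0, 0.0, -172.3]
contact_force: [0.5, -0.5, -2.0]
gripper_width: 0.0094
gripper_force: 40.0
```

```bash
python3 -c "
from h import *
print(np.round(st()['moment'],2))"
```

```text
t 15.07 tcp [ 0.4853 -0.2294  0.0866] rot [-180.      0.   -172.28] F [ 0.5 -0.5 -2. ] w 0.0094 gf 40.0 q [ -4.  15. -27.   0. -47. -78.]
[-0.05 -0.03 -0.04]
```

play_rows:
  rows:
    - [[1,0,0,0.001,0],[1,0,0,0.001,0],[1,0,0,0.001,0],[1,0,0,0.001,0],[1,0,0,0.001,0],[1,0,0,0.001,0],[1,0,0,0.001,0],[1,0,0,0.001,0]]

```text
time_s: 15.73
tcp_pos: [0.4855, -0.2295, 0.0865]
eef_rot: [-180.0, 0.0, -172.3]
contact_force: [-2.3, 0.7, 6.2]
gripper_width: 0.0095
gripper_force: 40.0
```

```bash
python3 -c "
from h import *
print(np.round(st()['moment'],2))"
```

```text
t 15.73 tcp [ 0.4855 -0.2295  0.0865] rot [-1.7998e+02  3.0000e-02 -1.7227e+02] F [-2.3  0.7  6.2] w 0.0095 gf 40.0 q [ -4.  15. -27.   0. -47. -78.]
[ 0.22  0.63 -0.02]
```

Contact now puts about 9 N on the teeth. I'll ease that off slightly and check.

play_rows:
  rows:
    - [[1,0,0,-0.0005,0],[1,0,0,-0.0005,0],[1,0,0,-0.0005,0],[1,0,0,-0.0005,0],[1,0,0,-0.0005,0],[1,0,0,-0.0005,0],[1,0,0,-0.0005,0],[1,0,0,-0.0005,0]]

```text
time_s: 16.4
tcp_pos: [0.4854, -0.2294, 0.0865]
eef_rot: [-180.0, 0.0, -172.3]
contact_force: [-1.9, 0.0, 5.0]
gripper_width: 0.0095
gripper_force: 40.0
```

```bash
python3 - <<'E'
from h import *
print(np.round(st()['moment'],2))
im=snap('scene','s5')[:,:,::-1]; st()
w=snap('wrist','w5')[:,:,::-1]
a=cv2.resize(im[140:260,60:260],(800,480),interpolation=cv2.INTER_CUBIC)
cv2.imwrite('pics/fin.png',np.vstack([a[:330],np.hstack([cv2.resize(im,(360,270)),cv2.resize(w,(440,270))])]))
E
```

```text
t 16.4 tcp [ 0.4854 -0.2294  0.0865] rot [-1.7999e+02  2.0000e-02 -1.7227e+02] F [-1.9  0.   5. ] w 0.0095 gf 40.0 q [ -4.  15. -27.   0. -47. -78.]
[ 0.13  0.39 -0.04]
t 16.45 tcp [ 0.4854 -0.2294  0.0865] rot [-1.7999e+02  2.0000e-02 -1.7227e+02] F [-1.4  0.4  5.5] w 0.0099 gf 40.0 q [ -4.  15. -27.   0. -47. -78.]
```

View pics/fin.png

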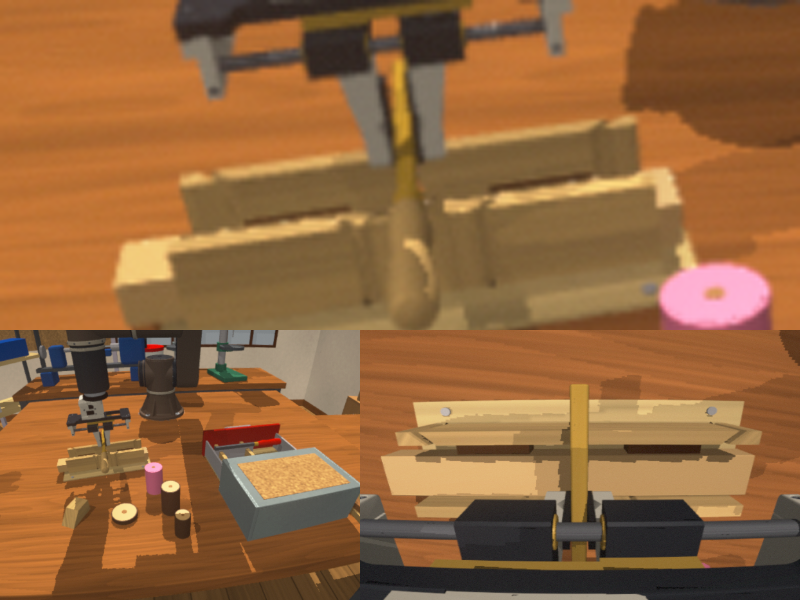

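The blade sits in the straight slots with the handle on the far side. The red saw is in its rack and the loose pieces are in place. I lighten the contact a bit more.

play_rows:
  rows:
    - [[1,0,0,-0.0005,0],[1,0,0,-0.0005,0],[1,0,0,-0.0005,0],[1,0,0,-0.0005,0],[1,0,0,-0.0005,0],[1,0,0,-0.0005,0],[1,0,0,-0.0005,0],[1,0,0,-0.0005,0]]

```text
time_s: 17.17
tcp_pos: [0.4853, -0.2293, 0.0865]
eef_rot: [-180.0, 0.0, -172.3]
contact_force: [-0.3, 0.3, 1.5]
gripper_width: 0.0098
gripper_force: 40.0
```

play_rows:
  rows:
    - [[1,0,0,0,0],[1,0,0,0,0],[1,0,0,0,0],[1,0,0,0,0],[1,0,0,0,0],[1,0,0,0,0],[1,0,0,0,0],[1,0,0,0,0]]

```text
time_s: 17.83
tcp_pos: [0.4852, -0.2294, 0.0865]
eef_rot: [180.0, -0.0, -172.3]
contact_force: [0.6, -0.0, 2.2]
gripper_width: 0.0095
gripper_force: 40.0
```

Contact is now about 5 N, light and steady, so I hand in.

```bash
python3 -c "
from plant import r
print(r.close_job())"
```

```text
the job is handed in; nothing more can be done
None
```

The drawer is fully open and the brass-backed saw is held upright in the straight slots, its teeth resting on the stick with about 5 N; the red saw and the loose wood are untouched, and the job was handed in at about 18 s.

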